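# Set the illuminator's iris lever and switch on its lamp

### The job

Get the slide illuminator ready for viewing: with closed fingertips gently push the red post of the iris lever round its arc until the lever stands centred over the purple index tab on the scale, and then, with the lever left there, press the green lamp button fully down and let it come up. Only push and press: pinch, lift or carry nothing, do not shift the purple tab, and leave the timer's yellow button and the other things on the bench where they are.

Things in the scene. Friction and masses are not known exactly. Their poses are not given: they have to be found in the camera images.
- iris (a joint): the ring with its lever on the slide illuminator, a hinge about the vertical axis through point ring_centre; rad, -1.2 to 1.2 between its end stops, growing counter-clockwise seen from above. At 0 the lever points along the illuminator's own -x. It moves stiffly (about 0.8 N sideways at the red post; over 20 N from the fingers, as in a pinch, is rough handling) and stays where it is left. It always starts clockwise of the purple tab, in the -1.15 to -0.6 part
- illuminator: fixed round white illuminator housing, 180 mm across (188 mm at the foot), 50 mm high, a 30 mm high lamp head at its back (own +x) reaching 120 mm from the axis; origin at the centre of its underside on the table, z up. The black ring (120 mm across, top at 59 mm) turns on top of it; black scale marks every 0.2 rad lie on the white top round it, on the own -x side
- ring_centre (a point): point on the ring's vertical turning axis, at the ring's top, 59 mm above the table; its axes are the housing's
- lever_post (a point): on the axis of the upright red post at the lever's outer end: round, 12 mm diameter, from 55 to 100 mm above the table, 110 mm from the turning axis (beyond the housing's rim); this point is 15 mm below its top. A flat steel bar 5 mm wide, 55 to 60 mm above the table, joins the post to the ring and serves as pointer
- pointer (a point): point on the middle of the lever's steel bar, 80 mm from the turning axis: what is read against the scale
- mark (a point): middle of the purple index tab, 80 mm from the turning axis, on the scale: 10 mm wide along the arc, 30 mm long radially, 2.5 mm thick (top 52.5 mm above the table), folded down over the rim. It is clipped on the scale and is to stay; the lever's bar passes over it without touching
- lamp_button (a joint): travel of the green lamp push button, m: 0 up, 0.006 fully down; springs back, about 4 N to push fully down
- lamp_button_top (a point): centre of the top of the green lamp button (round, 30 mm across, its top 40 mm above the table, in a black collar), on a fixed grey box 80 x 90 x 22 mm, to the left or right of the illuminator; pressed straight down
- timer_button (a joint): travel of the yellow button on the bench timer, m, 0 up, 0.006 down: a bystander, not to be pressed
- timer: fixed blue bench timer 80 x 90 x 22 mm with a yellow button of the same make as the green one, on the other side of the illuminator; origin at the centre of its underside
- tube_rack: bystander: clear rack of capped sample tubes, 60 x 120 x 90 mm; origin at the centre of its underside
- specimen_jar: bystander: clear jar with orange cap, 60 mm across, 65 mm high; origin at the centre of its underside
- reagent: bystander: amber bottle with blue cap, 44 mm across, 85 mm high; origin at the centre of its underside
- cup: bystander: white cup, 72 mm across, 85 mm high; origin at the centre of its underside
- slide_box: bystander: blue and white slide box 85 x 70 x 33 mm; origin at the centre of its underside
- dish: bystander: round covered dish, 94 mm across, 18 mm high; origin at the centre of its underside
There are look-alikes about, which are no part of the job. What is shaped like the part that bears lamp_button but pink is not meant. Leave any orange look-alike of the illuminator alone.

How it is judged (in metres and radians):
On the way, in this order (a step that is already met when the one before it is completed fails the run):
1. the lever is at rest over the purple tab (horizontal distance between pointer and mark below 0.006 m and velocity of joint iris between -0.05 and 0.05 rad/s), for 0.3 s.
2. the green lamp button is pressed down while the lever stands over the tab (horizontal distance between pointer and mark below 0.006 m and value of joint lamp_button above 0.0045 m), for 0.05 s.
At the end, for the whole second after the job is handed in: the lever's pointer is within 6 mm of the middle of the purple tab (horizontally, at 80 mm from the axis) and at rest, after the green button has been pressed at least 4.5 mm down with the lever set; the button is up again (under 2 mm) (all of step 1 and value of joint lamp_button below 0.002 m); the robot touches nothing.
It fails at once if the lever is pinched or pushed hard (over 20 N) (contact force between the fingers and iris above 20 N).
It fails at once if the purple tab is shifted by more than 3 mm (distance of mark from where it was at the start of the episode above 0.003 m).
It fails at once if the timer's yellow button is pressed (value of joint timer_button above 0.003 m).
It fails at once if another thing on the bench is moved by more than 15 mm or lifted (distance of any of tube_rack, specimen_jar, reagent, cup, slide_box, dish from where it was at the start of the episode above 0.015 m).
It also fails if it takes over 64 s, if anything falls off the work surface, if the arm or the gripper's body presses on something with over 40 N, if the wrist force passes 120 N, or if a joint passes its speed limit or range.

### The arm

A 6-joint arm with a two-finger parallel gripper is mounted at the origin on the work surface. World frame = base frame: x ahead of the robot, y to its left, z up, the work surface at z = 0. Lengths are in m, angles in degrees, forces in N, time in s.
With the tool pointing down it reaches from about 0.375 to 0.9 m from the base axis. Payload 3.1 kg.
Tool frame: the origin (TCP) lies midway between the tips of the shut fingers; the grasp point (between the pads) lies 19 mm behind it; z points along the fingers, y is the direction in which the jaws open and shut (so a half turn about z gives the same grasp; the last joint's range is limited). The gripper opens to 87 mm and grips with 3 to 60 N. Pads are 19 mm wide; open, the fingers measure 117 mm over their backs; the gripper's body (75 mm by 190 mm) begins 51 mm behind the grasp point.
Start: joints at [62.538, 30.224, 82.088, -0, 67.689, -10.227], TCP at [0.185, 0.597, 0.188] pointing down, gripper open.
Joint ranges: [-176.69, 176.69], [-43.24, 126.21], [12.49, 139.97], [-82, 262], [0, 151.66], [-163.58, 163.58]. Speed limits (degrees/s): [159.86, 159.86, 180, 180, 180, 180].

### API

Orientations are given as a 3x3 rotation matrix whose columns are the frame's x, y, z axes.
In Python, from rig import status, vision, bot, models gives the robot as it stands.
- The arm moves only by the tool send_rows, never from a script. Its argument "moves" is a list of rows, each a list of 7 numbers: the shift along the tool's x, y, z in units of 25 mm (1.0 is 25 mm), then the turn, a rotation vector about the tool's x, y, z in units of 10 degrees (1.0 is 10 degrees), then the closure, from -1 (fully open) to 1 (shut), so that 0 is half open. In form: [[dx, dy, dz, rx, ry, rz, hand], ...]. A call has 1 to 12 rows; each row shifts and turns the commanded pose from where the row before left it, along the tool's axes as they then stand; what a row does not reach is not made up. A row lasts 1/8 s, in which the tool goes at most 62.5 mm and 10.7 degrees, less where a joint would pass 70% of its speed; a pose out of reach is approached as far as the arm can. A call is refused whole if a number of a shift passes 1 or a number of a turn 1, either way. A call with a gripper value outside its range is refused whole. The fingers move at their own pace and stop on an object; the grip force is fixed at half the most. Time passes only in rows, so rows that do not move let the fingers close. It gives the time, the measured TCP pose, the force and the opening at its end, in the units of the state.
- status.read_state(): the state, without advancing time (a new reading comes with each control period).
- vision.capture(name): name is "scene" or "top" or "wrist"; returns a dict with "img" (480x640x3 uint8, red, green, blue), "depth" (480x640 float32, m along the optical axis (not along the pixel's ray), 0 where there is no reading), "fx", "fy", "cx", "cy" (pixels), "pose" (4x4, takes a point from camera to world coordinates); the wrist camera has in their place "hand_eye" (4x4, takes a point from camera to tool coordinates, whose origin is the TCP and whose axes are the flange's). Camera axes: x right, y up, looking along -z (the intrinsics and any distortion apply to the point x, -y, -z); pixel columns grow to the right and rows downward; lengths in m; the calibration is good to about 2 mm. A picture is of the moment at which its call begins: read the wrist's pose just before it.
- bot.hand_in(): hands the job in, once; it reports no verdict.
Trained networks look in the newest picture that a camera, given by its name, has taken for a name from the list of things; names that differ only in an ending like _2 or _b are one class to them, and where a whole thing is asked for, a point or a joint stands for the part that bears it (a point fixed in the world has none). Each returns a list of dicts, best first, with "confidence" (0 to 1); they miss things now and then, are a little off and sometimes report something else, mostly with a low value. They report only what shows in the picture. A call takes as long as a camera call. They do not tell look-alikes from the thing itself.
- models.masks_of(camera, name): "mask" (480x640 bool, what is visible of it) and "extent" ([left, top, right, bottom] in pixels, round what is visible of it).
- models.landmark_of(camera, name): "point" ([column, row] in pixels: a listed point, or the origin of a listed thing).
The state is a dict: "time_s": time; "joint_positions": joint angles; "qvel": joint speeds; "tau": joint torques, N m; "position": TCP position; "tcp_rot": TCP orientation; "force": force on the tool from outside, world axes, zero at the start; "moment": the same for the moment, N m; "opening": opening from 0.0 (shut) to 1.0 (fully open).
Only numpy, scipy, OpenCV 4.12 (cv2) and the standard library are available. Lean on these libraries where they do the work, as an engineer would, in place of code of your own. Each camera call takes 0.05 s, during which the arm holds its last target.

## Working session

There is one attempt and no reset: what is moved stays moved. The work goes in short steps, Python scripts to look and compute and a tool call to move; the robot and the scene stay as the last step left them, time stands still between calls to the robot, and variables do not carry over. Pictures are saved under pics/ and viewed, and the job is handed in when it is done.

Besides the shell and the picture viewer there is one more tool, called after "Request:" as a command line: name --pt "numbers of a row" for each row, then --argument value for the rest. send_rows: Moves the arm, as the interface text tells. Its arguments: {"type":"object","properties":{"moves":{"type":"array"}},"required":["moves"]}

```bash
mkdir -p pics; ls; python3 - <<'E'
from rig import status, vision, bot, models
import cv2
print(status.read_state())
for n in ["scene","top","wrist"]:
    c=vision.capture(n); cv2.imwrite(f"pics/{n}0.png",c["img"][:,:,::-1])
    print(n,c["fx"],c["fy"],c["cx"],c["cy"],c.get("pose"),c.get("hand_eye"))
    if n=='wrist':continue
    for t in ["ring_centre","lever_post","pointer","mark","lamp_button_top","illuminator","timer"]:
        print(t,[(r["point"],round(r["confidence"],2)) for r in models.landmark_of(n,t)])
E
```

```text
pics
{'time_s': 0.0, 'joint_positions': array([ 6.25365457e+01,  3.02792471e+01,  8.21547849e+01, -2.63076019e-03,
        6.76891455e+01, -1.02272369e+01]), 'qvel': array([-0.09793636,  0.06457132, -0.02320547, -0.03917671, -0.04388754,
       -0.053594  ]), 'tau': array([ 3.62709193e-05, -4.40045214e+01, -1.76591223e+01,  6.31630886e-02,
        5.81114867e-02, -1.72414275e-04]), 'position': array([0.18480835, 0.59622128, 0.18707759]), 'tcp_rot': array([[-9.55096267e-01,  2.96294129e-01, -9.53783457e-04],
       [ 2.96295470e-01,  9.55094383e-01, -1.92716467e-03],
       [ 3.39945643e-04, -2.12322950e-03, -9.99997688e-01]]), 'force': array([ 0.19513659, -0.17323452, -0.13103044]), 'moment': array([-0.0129284 , -0.00743117, -0.03741268]), 'opening': 0.9989173955072007}
scene 476.9597894723331 476.9597894723331 319.1577487450534 240.2454194722203 [[-0.47932342 -0.60433152  0.63642162  1.25043117]
 [ 0.87762635 -0.32626104  0.35117762  0.41722897]
 [-0.00458813  0.72686804  0.68676183  0.85932595]
 [ 0.          0.          0.          1.        ]] None
ring_centre [([230.0, 147.0], 0
[... 774 characters left out ...]
, 0.66), ([308.2, 172.3], 0.24)]
pointer [([490.9, 362.1], 0.85), ([295.8, 265.8], 0.76), ([322.1, 251.4], 0.48)]
mark [([485.5, 365.5], 0.43), ([320.8, 272.3], 0.37)]
lamp_button_top [([319.1, 249.7], 0.72), ([228.1, 290.3], 0.66), ([149.4, 306.9], 0.53), ([214.6, 240.9], 0.44)]
illuminator [([481.7, 333.3], 0.8)]
timer [([428.2, 257.4], 0.81)]
wrist 343.9299760553929 343.9299760553929 317.96008849844424 246.4427520630806 None [[ 1.31673949e-04  9.59656157e-01  2.81176178e-01  7.74419909e-02]
 [ 9.99999704e-01 -3.39663123e-04  6.90975668e-04 -4.18752442e-04]
 [ 7.58604233e-04  2.81176003e-01 -9.59655917e-01 -1.96701951e-01]
 [ 0.00000000e+00  0.00000000e+00  0.00000000e+00  1.00000000e+00]]
```

View pics/scene0.png

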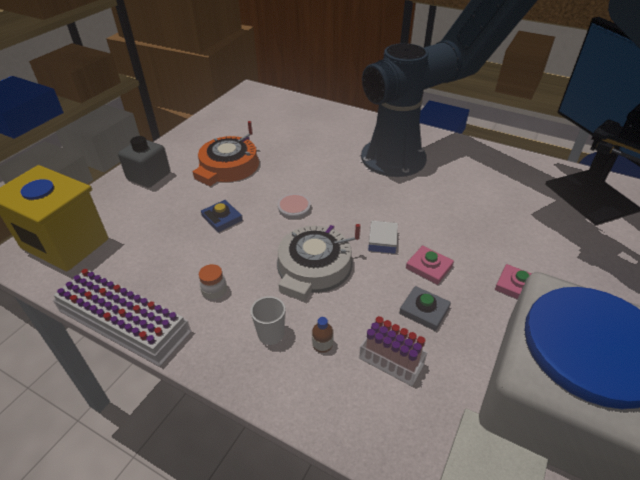

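View pics/top0.png

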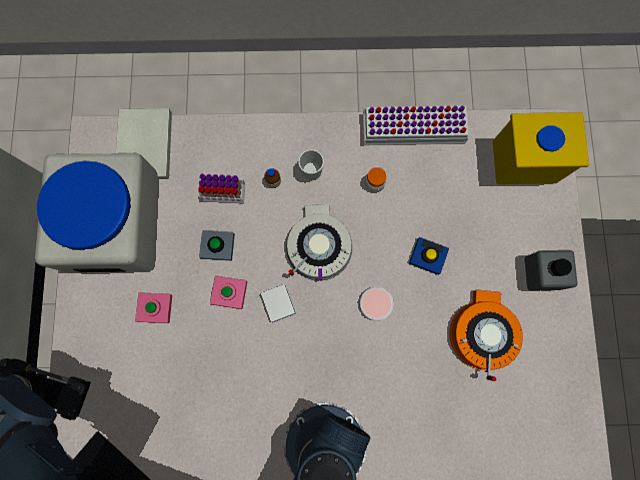

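View pics/wrist0.png

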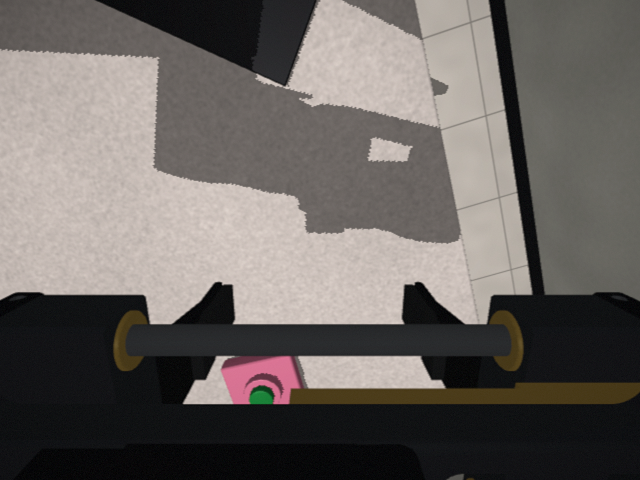

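The scene shows two illuminators: the white one at top (319,245), which is meant, and an orange look-alike at (488,335). There are three green-button boxes: grey at (217,244), which is meant, and pink at (228,292) and (152,307). The yellow timer is at (430,255). I'll check the choice in a close crop and measure.

```bash
cat > h.py <<'E'
import numpy as np, cv2
from rig import status, vision, bot, models
def ray(c,u,v,P=None):
    P=c["pose"] if P is None else P
    d=P[:3,:3]@np.array([(u-c["cx"])/c["fx"],-(v-c["cy"])/c["fy"],-1.0]); return P[:3,3],d
def onz(c,u,v,z,P=None):
    o,d=ray(c,u,v,P); return o+d*(z-o[2])/d[2]
def proj(c,p,P=None):
    P=c["pose"] if P is None else P
    q=P[:3,:3].T@(np.asarray(p)-P[:3,3]); return np.array([c["cx"]+c["fx"]*q[0]/-q[2],c["cy"]-c["fy"]*q[1]/-q[2]])
def dep(c,P=None):
    P=c["pose"] if P is None else P
    v,u=np.mgrid[0:480,0:640]; D=c["depth"]
    X=np.stack([(u-c["cx"])/c["fx"]*D,-(v-c["cy"])/c["fy"]*D,-D],-1)
    return X@P[:3,:3].T+P[:3,3]
E
python3 - <<'E'
from h import *
top=vision.capture("top"); sc=vision.capture("scene")
a=cv2.resize(top["img"][190:300,190:365],None,fx=4,fy=4,interpolation=cv2.INTER_CUBIC)
b=cv2.resize(sc["img"][200:330,265:460],None,fx=4,fy=4,interpolation=cv2.INTER_CUBIC)
cv2.imwrite("pics/ct.png",a[:,:,::-1]);cv2.imwrite("pics/cs.png",b[:,:,::-1])
for c,n in((top,"top"),(sc,"scene")):
    X=dep(c); hsv=cv2.cvtColor(c["img"],cv2.COLOR_RGB2HSV)
    H,S,V=[hsv[...,i].astype(int) for i in range(3)]
    v,u=np.mgrid[0:480,0:640]
    box=((u>180)&(u<360)&(v>190)&(v<300)) if n=="top" else ((u>265)&(u<460)&(v>200)&(v<330))
    for nm,m,z in (("purple",(H>125)&(H<160)&(S>90),.0525),("green",(H>50)&(H<90)&(S>120),.04),("red",((H<8)|(H>172))&(S>130)&(V>60),.1)):
        m=m&box
        k,l,s,ce=cv2.connectedComponentsWithStats(m.astype(np.uint8))
        for i in range(1,k):
            if s[i,4]>4: print(n,nm,s[i],ce[i].round(1),"onz",onz(c,*ce[i],z).round(4),"depthmed",np.median(X[l==i],0).round(4))
    for t,z in (("ring_centre",.059),("mark",.0525),("pointer",.06),("lamp_button_top",.04),("lever_post",.085)):
        for r in models.landmark_of(n,t):
            print(n,t,r["point"],round(r["confidence"],2),onz(c,*r["point"],z).round(4))
    for t in("illuminator","ring_centre"):
        for r in models.masks_of(n,t): print(t,r["extent"],round(r["confidence"],2))
E
```

```text
top purple [213 237   9   5  10] [217.2 238.1] onz [0.5549 0.2888 0.0525] depthmed [0.5599 0.2918 0.035 ]
top purple [209 245   3   5   5] [209.6 247. ] onz [0.5303 0.3092 0.0525] depthmed [0.5325 0.3135 0.037 ]
top purple [318 269   4  11  39] [319.7 273.9] onz [0.4507 0.0073 0.0525] depthmed [0.4501 0.0066 0.0523]
top green [210 238  11  11 100] [214.6 243. ] onz [0.5436 0.2982 0.04  ] depthmed [0.5427 0.2973 0.045 ]
top green [222 287  10  10  84] [226.4 291.3] onz [0.4087 0.2629 0.04  ] depthmed [0.4089 0.2619 0.0448]
top red [199 191   5   2   6] [201.  191.2] onz [0.6761 0.326  0.1   ] depthmed [0.6813 0.3293 0.0798]
top red [205 191   5   2   8] [207.  191.4] onz [0.6753 0.3096 0.1   ] depthmed [0.6792 0.3118 0.0858]
top red [211 191   6   2  10] [213.5 191.4] onz [0.6749 0.292  0.1   ] depthmed [0.6783 0.2942 0.0889]
top red [218 191  12   3  25] [224.2 191.6] onz [0.6737 0.263  0.1   ] depthmed [0.6775 0.2633 0.089 ]
top red [231 191   6   3  16] [233.5 191.9] onz [0.6726 0.2376 0.1   ] depthmed [0.6764 0.2398 0.0889]
top red [289 270   5   6  18] [290.8 271.8] onz [0.4514 0
[... 1788 characters left out ...]
6 0.0049 0.0525]
scene pointer [343.7, 242.2] 0.67 [0.4874 0.0643 0.06  ]
scene pointer [243.7, 135.4] 0.63 [ 0.1972 -0.436   0.06  ]
scene lamp_button_top [525.7, 270.4] 0.68 [0.3518 0.4724 0.04  ]
scene lamp_button_top [384.4, 242.8] 0.67 [0.4223 0.1454 0.04  ]
scene lamp_button_top [429.9, 253.1] 0.56 [0.4033 0.2567 0.04  ]
scene lamp_button_top [428.6, 299.7] 0.46 [0.5441 0.3024 0.04  ]
scene lever_post [247.4, 125.7] 0.86 [ 0.1765 -0.4329  0.085 ]
scene lever_post [357.1, 225.5] 0.66 [0.4428 0.0777 0.085 ]
illuminator [276.5, 223.5, 364.1, 301.5] 0.82
illuminator [195.2, 123.4, 261.0, 184.6] 0.82
ring_centre [278.5, 228.9, 361.0, 297.3] 0.86
ring_centre [194.3, 120.0, 261.4, 185.8] 0.71
```

View pics/ct.png

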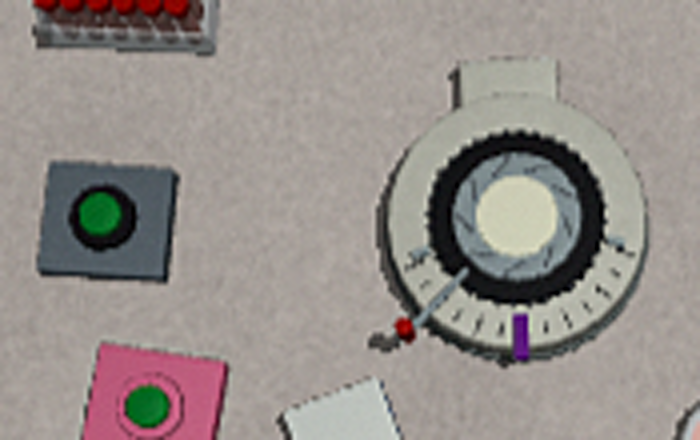

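View pics/cs.png

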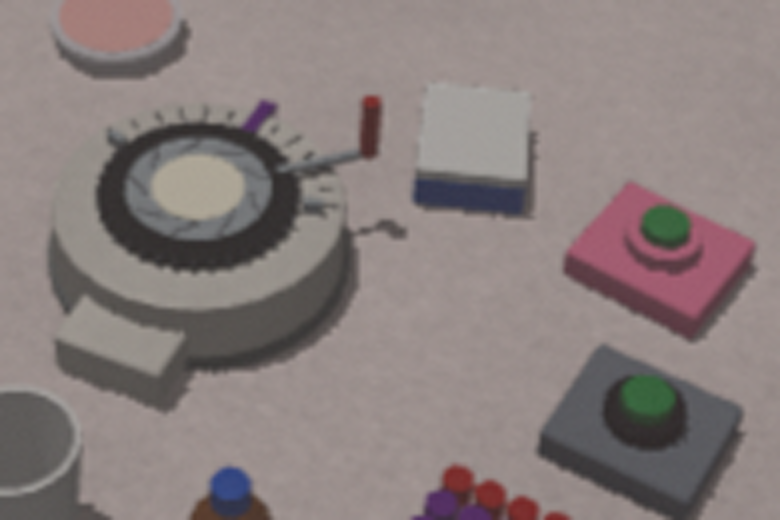

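```bash
python3 - <<'E'
from h import *
for n in("top","scene"):
    c=vision.capture(n); X=dep(c); g=cv2.cvtColor(c["img"],cv2.COLOR_RGB2HSV)
    r=np.hypot(X[...,0]-.537,X[...,1]-.007)
    m=(r<.11)&(X[...,2]>.046)&(X[...,2]<.056)
    k,l,s,ce=cv2.connectedComponentsWithStats(m.astype(np.uint8),connectivity=4)
    i=1+np.argmax(s[1:,4]); m=l==i
    m=cv2.morphologyEx(m.astype(np.uint8),cv2.MORPH_OPEN,np.ones((3,3),np.uint8))>0
    P=X[m][:,:2].astype(np.float32)*1000
    print(n,"zmed",np.median(X[m][:,2]),cv2.minEnclosingCircle(P), cv2.fitEllipse(P[cv2.convexHull(P,returnPoints=False)[:,0]]))
    # ring: dark pixels
    d=(r<.085)&(g[...,2]<60)&(X[...,2]>.052)
    d=cv2.morphologyEx(d.astype(np.uint8),cv2.MORPH_OPEN,np.ones((3,3),np.uint8))
    v,u=np.nonzero(d); Q=np.array([onz(c,a,b,.059)[:2] for a,b in zip(u,v)],np.float32)*1000
    print("ring",len(Q),cv2.minEnclosingCircle(Q))
    # lamp head / back orientation
    h=(r<.14)&(r>.09)&(X[...,2]>.022)&(X[...,2]<.038)&(X[...,0]>.6)
    Y=X[h]; print("head",Y.mean(0))
    # bystanders near path
    for t in("slide_box","cup","reagent","tube_rack"):
        ms=models.masks_of(n,t)
        if ms: 
            Z=X[ms[0]["mask"]]; print(t,round(ms[0]["confidence"],2),np.percentile(Z,[3,97],0).round(3).tolist())
    # green box profile
    q=(np.hypot(X[...,0]-.543,X[...,1]-.297)<.03); 
    rr=np.hypot(X[...,0]-.543,X[...,1]-.297)
    for a in range(0,35,5): print(a,np.median(X[(rr>a/1e3)&(rr<(a+5)/1e3)][:,2]).round(4),end=' ')
    print()
E
```

```text
top zmed 0.05123870170051703 ((530.12109375, 10.315268516540527), 93.1824951171875) ((532.1415405273438, 8.436389923095703), (176.17445373535156, 181.856689453125), 94.17951965332031)
ring 616 ((531.7013549804688, 9.031002044677734), 60.70924377441406)
head [0.63910464 0.01258588 0.03114392]
slide_box 0.93 [[0.335, 0.087, 0.027], [0.417, 0.161, 0.039]]
reagent 0.69 [[0.458, -0.345, 0.0], [0.548, -0.25, 0.046]]
tube_rack 0.86 [[0.67, 0.224, 0.005], [0.727, 0.336, 0.095]]
0 0.045 5 0.0452 10 0.0435 15 0.0353 20 0.0309 25 0.0233 30 0.0235 
scene zmed 0.04974938420009367 ((531.8017578125, 9.065715789794922), 95.39659881591797) ((534.3280029296875, 8.974322319030762), (177.5329132080078, 183.03955078125), 103.36201477050781)
ring 500 ((537.9733276367188, 9.918462753295898), 61.50077438354492)
head [0.64087405 0.01603846 0.02875424]
slide_box 0.7 [[0.678, 0.226, -0.0], [0.736, 0.342, 0.091]]
cup 0.98 [[0.733, -0.003, 0.006], [0.798, 0.061, 0.086]]
reagent 0.81 [[0.726, 0.127, 0.009], [0.758, 0.161, 0.086]]
tube_rack 0.97 [[0.68, 0.23, 0.002], [0.736, 0.342, 0.092]]
0 0.043 5 0.0438 10 0.0422 15 0.0347 20 0.0289 25 0.0216 30 0.0219
```

Request:
send_rows --pt "0 0 0 0 0 -0.86 1" --pt "0 0 0 0 0 -0.86 1" --pt "-0.5 -1 0 0 0 0 1" --pt "-0.5 -1 0 0 0 0 1" --pt "-0.5 -1 0 0 0 0 1" --pt "-0.5 -1 0 0 0 0 1" --pt "-0.5 -1 0 0 0 0 1" --pt "-0.5 -1 0 0 0 0 1" --pt "-0.5 -1 0 0 0 0 1"

```text
time_s: 3.28
position: [0.273, 0.4212, 0.1882]
tcp_rot: [[-1.0, 0.0, 0.0], [0.0, 1.0, 0.0], [-0.0, 0.0, -1.0]]
force: [0.1, 0.3, 0.4]
opening: 0.066
```

Request:
send_rows --pt "-0.57 -0.94 0 0 0 0 1" --pt "-0.57 -0.94 0 0 0 0 1" --pt "-0.57 -0.94 0 0 0 0 1" --pt "-0.57 -0.94 0 0 0 0 1" --pt "-0.57 -0.94 0 0 0 0 1" --pt "-0.57 -0.94 0 0 0 0 1" --pt "-0.57 -0.94 0 0 0 0 1" --pt "-0.57 -0.94 0 0 0 0 1" --pt "-0.57 -0.94 0 0 0 0 1" --pt "-0.57 -0.94 0 0 0 0 1" --pt "-0.57 -0.94 0 0 0 0 1" --pt "-0.57 -0.94 0 0 0 0 1"

```text
time_s: 4.78
position: [0.444, 0.139, 0.1883]
tcp_rot: [[-1.0, 0.001, 0.001], [0.001, 1.0, 0.0], [-0.001, 0.0, -1.0]]
force: [-0.1, 0.5, 0.2]
opening: 0.003
```

```bash
python3 - <<'E'
from h import *
s=status.read_state(); print(s["time_s"],s["position"],s["opening"],s["force"])
for n in("top","wrist"):
    c=vision.capture(n)
    if n=="wrist":
        T=np.eye(4);T[:3,:3]=s["tcp_rot"];T[:3,3]=s["position"];P=T@c["hand_eye"]
        cv2.imwrite("pics/w1.png",c["img"][:,:,::-1])
    else: P=c["pose"]; cv2.imwrite("pics/t1.png",cv2.resize(c["img"][190:310,250:390],None,fx=4,fy=4)[:,:,::-1])
    hsv=cv2.cvtColor(c["img"],cv2.COLOR_RGB2HSV);H,S,V=[hsv[...,i].astype(int) for i in range(3)]
    X=dep(c,P); near=(np.hypot(X[...,0]-.534,X[...,1]-.009)<.13)
    for nm,m,z in (("purple",(H>125)&(H<160)&(S>90),.0525),("red",((H<8)|(H>172))&(S>130)&(V>60),.1)):
        k,l,st,ce=cv2.connectedComponentsWithStats((m&near).astype(np.uint8))
        for i in range(1,k):
            if st[i,4]>8: print(n,nm,st[i],ce[i].round(1),onz(c,*ce[i],z,P).round(4),np.median(X[l==i],0).round(4))
    d=near&(V<60)&(X[...,2]>.052)&(X[...,2]<.066)
    v,u=np.nonzero(cv2.morphologyEx(d.astype(np.uint8),cv2.MORPH_OPEN,np.ones((3,3),np.uint8)))
    Q=np.array([onz(c,a,b,.059,P)[:2] for a,b in zip(u,v)],np.float32)*1000
    if len(Q)>20: print(n,"ring",len(Q),cv2.minEnclosingCircle(Q))
E
```

```text
4.775 [0.44397981 0.13896552 0.18826571] 0.0026141918187941454 [-0.12600045  0.49320441  0.24760429]
top purple [318 269   4  11  37] [319.8 273.9] [0.4506 0.007  0.0525] [0.4501 0.0065 0.0533]
top ring 468 ((531.5863037109375, 8.715574264526367), 60.40099334716797)
wrist purple [180 214  15  32 328] [187.3 228.8] [0.4456 0.0087 0.0525] [0.4453 0.0085 0.0523]
wrist red [251 230  19  22 271] [259.9 240.6] [0.4447 0.0886 0.1   ] [0.4469 0.0869 0.0955]
wrist ring 2265 ((525.6903076171875, 10.102743148803711), 60.299461364746094)
```

View pics/w1.png

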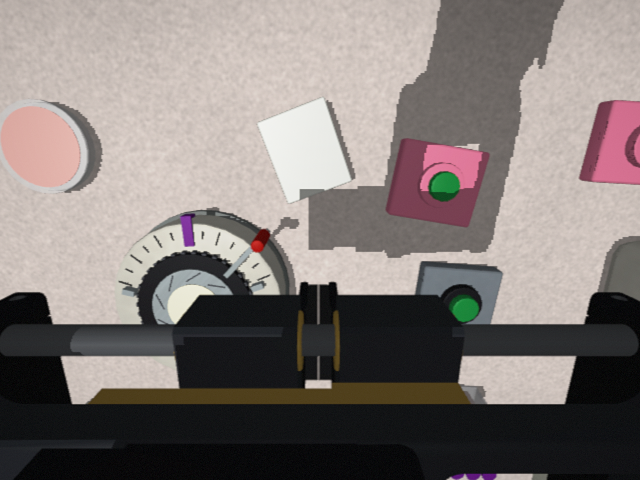

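View pics/t1.png

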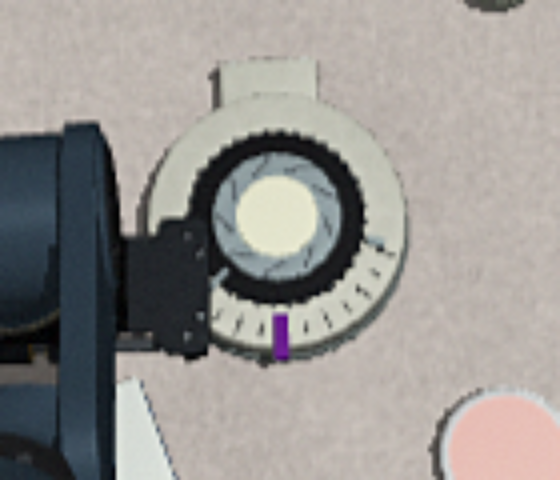

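Request:
send_rows --pt "-0.1 0 1 0 0 0 1" --pt "-0.1 0 1 0 0 0 1" --pt "0 0 1 0 0 0 1" --pt "0 0 0.8 0 0 0 1" --pt "0 0 0.5 0 0 0 1" --pt "0 -0.4 0 0 0 0 1" --pt "0 -0.4 0 0 0 0 1" --pt "0 0 0 0 0 0 1"

```text
time_s: 5.88
position: [0.449, 0.1189, 0.0813]
tcp_rot: [[-1.0, 0.002, 0.002], [0.002, 1.0, 0.0], [-0.002, 0.0, -1.0]]
force: [-1.4, 0.3, -0.0]
opening: 0.01
```

```bash
python3 - <<'E'
from h import *
s=status.read_state(); print(s["time_s"],s["position"],s["opening"],s["force"])
c=vision.capture("wrist");cv2.imwrite("pics/w2.png",c["img"][:,:,::-1])
c=vision.capture("scene");cv2.imwrite("pics/s2.png",cv2.resize(c["img"][160:310,260:460],None,fx=4,fy=4)[:,:,::-1])
E
```

```text
5.875 [0.44901359 0.11892555 0.0812745 ] 0.010042360588185674 [-1.37622319  0.32809671 -0.04848121]
```

View pics/w2.png

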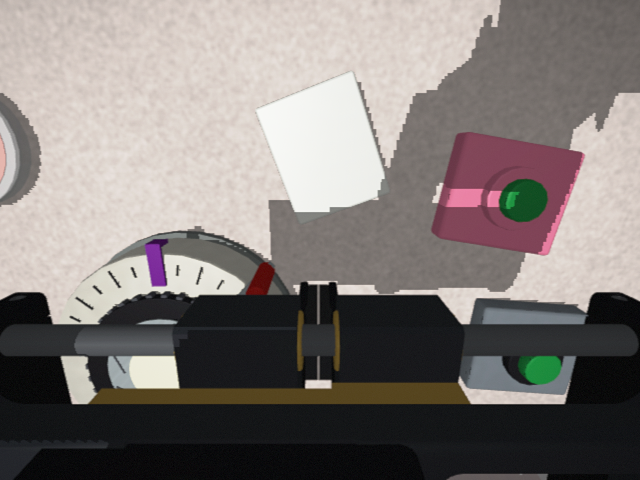

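View pics/s2.png

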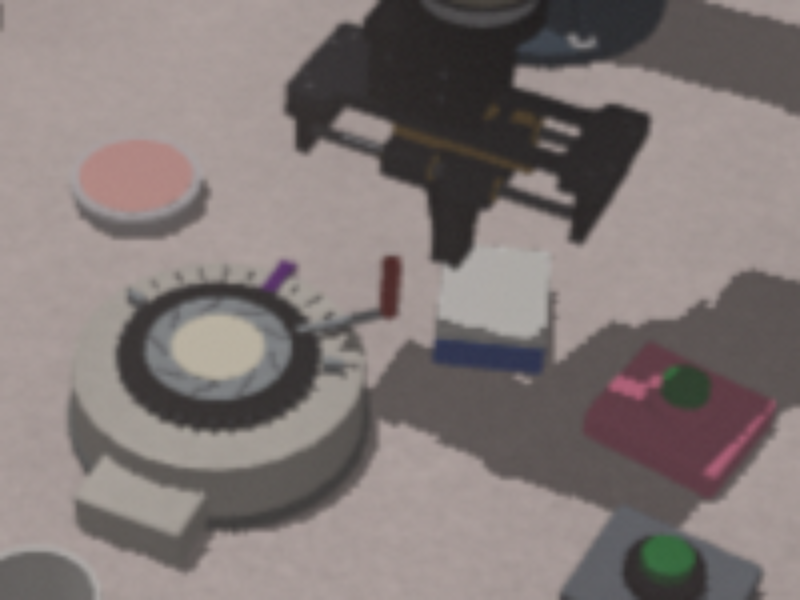

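Request:
send_rows --pt "0 -0.1 0.2 0 0 0 1" --pt "0 -0.1 0 0 0 0 1" --pt "0 -0.1 0 0 0 0 1" --pt "0 -0.1 0 0 0 0 1" --pt "0 -0.1 0 0 0 0 1" --pt "0 -0.1 0 0 0 0 1" --pt "0 -0.1 0 0 0 0 1"

```text
time_s: 6.85
position: [0.4484, 0.1021, 0.0756]
tcp_rot: [[-1.0, 0.001, 0.0], [0.001, 1.0, -0.0], [-0.0, -0.0, -1.0]]
force: [0.1, 0.1, 0.4]
opening: 0.001
```

```bash
python3 - <<'E'
from h import *
s=status.read_state(); print(s["time_s"],s["position"],s["opening"],s["force"])
c=vision.capture("scene");cv2.imwrite("pics/s3.png",cv2.resize(c["img"][160:310,260:460],None,fx=4,fy=4)[:,:,::-1])
E
```

```text
6.85 [0.44836746 0.10209628 0.07556517] 0.0005789581441249674 [0.11086338 0.06202179 0.4111496 ]
```

View pics/s3.png

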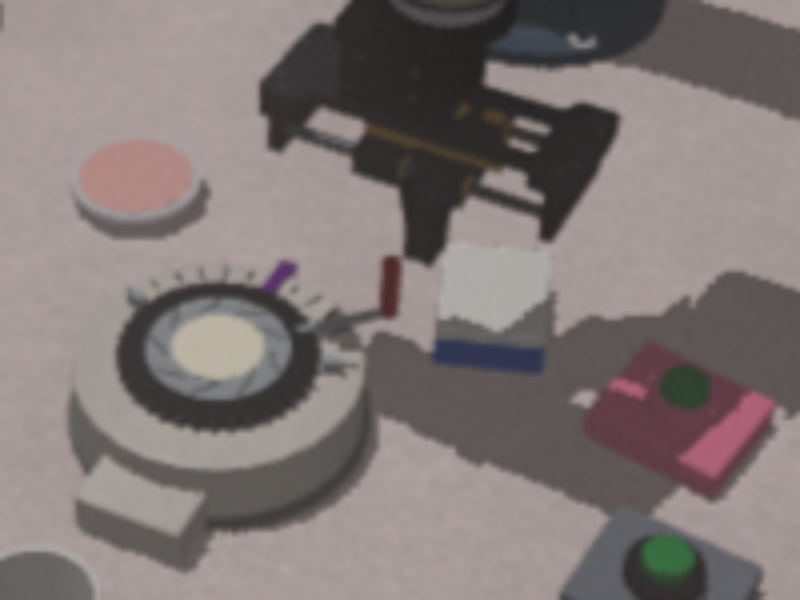

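```bash
python3 - <<'E'
from h import *
s=status.read_state(); print(s["position"])
c=vision.capture("scene"); p=proj(c,s["position"]); print(p,(p-[260,160])*4)
X=dep(c); V=c["img"].max(2); m=(V<60)&(X[...,2]>.06)&(X[...,2]<.1)&(np.hypot(X[...,0]-.448,X[...,1]-.1)<.05)
Q=X[m]; print(len(Q)); 
for z in np.arange(.06,.1,.005):
    k=(Q[:,2]>z)&(Q[:,2]<z+.005)
    if k.sum(): print(z.round(3),k.sum(),Q[k].min(0).round(4),Q[k].max(0).round(4))
g=c["img"].astype(int); r=(g[...,0]>2*g[...,1])&(g[...,0]>50)&(X[...,2]>.05)&(np.hypot(X[...,0]-.45,X[...,1]-.085)<.04)
print("post",X[r].min(0),X[r].max(0))
E
```

```text
[0.44836992 0.10188254 0.07556557]
[364.93739337 232.8795551 ] [419.74957348 291.5182204 ]
0Traceback (most recent call last):
  File "<stdin>", line 10, in <module>
    return umr_minimum(a, axis, None, out, keepdims, initial, where)
ValueError: zero-size array to reduction operation minimum which has no identity
```

```bash
python3 - <<'E'
from h import *
s=status.read_state()
c=vision.capture("scene"); X=dep(c)
for v in range(208,244,3):
    print(v,[(u,X[v,u].round(3).tolist(),c["img"][v,u].tolist()) for u in (357,362,366)])
w=vision.capture("wrist");cv2.imwrite("pics/w3.png",w["img"][:,:,::-1])
t=vision.capture("top");cv2.imwrite("pics/t3.png",cv2.resize(t["img"][200:320,220:380],None,fx=5,fy=5)[:,:,::-1])
print(proj(t,s["position"]))
E
```

```text
208 [(357, [0.292, 0.01, 0.005], [168, 156, 153]), (362, [0.462, 0.095, 0.161], [46, 41, 41]), (366, [0.489, 0.116, 0.189], [47, 44, 44])]
211 [(357, [0.298, 0.013, -0.001], [163, 151, 148]), (362, [0.459, 0.094, 0.15], [46, 42, 41]), (366, [0.459, 0.104, 0.153], [48, 44, 45])]
214 [(357, [0.311, 0.02, 0.0], [167, 156, 153]), (362, [0.464, 0.097, 0.146], [43, 40, 39]), (366, [0.46, 0.105, 0.145], [47, 42, 43])]
217 [(357, [0.323, 0.025, 0.001], [165, 153, 150]), (362, [0.463, 0.097, 0.135], [49, 45, 44]), (366, [0.46, 0.106, 0.136], [48, 43, 44])]
220 [(357, [0.335, 0.031, 0.001], [162, 150, 147]), (362, [0.46, 0.096, 0.124], [48, 44, 43]), (366, [0.459, 0.106, 0.127], [47, 44, 43])]
223 [(357, [0.346, 0.036, 0.001], [147, 135, 133]), (362, [0.46, 0.097, 0.115], [48, 44, 43]), (366, [0.457, 0.106, 0.116], [47, 43, 43])]
226 [(357, [0.46, 0.085, 0.1], [77, 41, 40]), (362, [0.35, 0.053, 0.0], [164, 153, 150]), (366, [0.347, 0.063, 0.002], [113, 104, 103])]
229 [(357, [0.461, 0.086, 0.092], [77, 44, 42]), (362, [0.359, 0.058, -0.001], [166, 155, 151]), (366, [0.357, 0.068, 0.001], [166, 155, 152])]
232 [(357, [0.46, 0.086, 0.081], [78, 43, 43]), (362, [0.369, 0.062, -0.002], [165, 153, 149]), (366, [0.362, 0.071, -0.004], [165, 153, 151])]
235 [(357, [0.462, 0.087, 0.073], [78, 43, 42]), (362, [0.382, 0.068, -0.0], [163, 151, 149]), (366, [0.378, 0.078, 0.001], [164, 152, 150])]
238 [(357, [0.459, 0.087, 0.061], [81, 47, 47]), (362, [0.39, 0.072, -0.003], [164, 153, 149]), (366, [0.387, 0.082, -0.0], [165, 153, 149])]
241 [(357, [0.408, 0.066, -0.002], [164, 152, 150]), (362, [0.403, 0.078, -0.0], [163, 150, 148]), (366, [0.398, 0.087, -0.0], [164, 153, 150])]
[284.29534491 274.2663241 ]
```

View pics/w3.png

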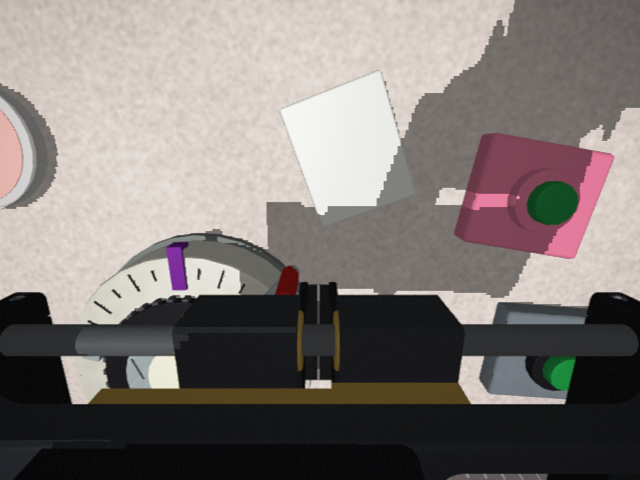

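View pics/t3.png

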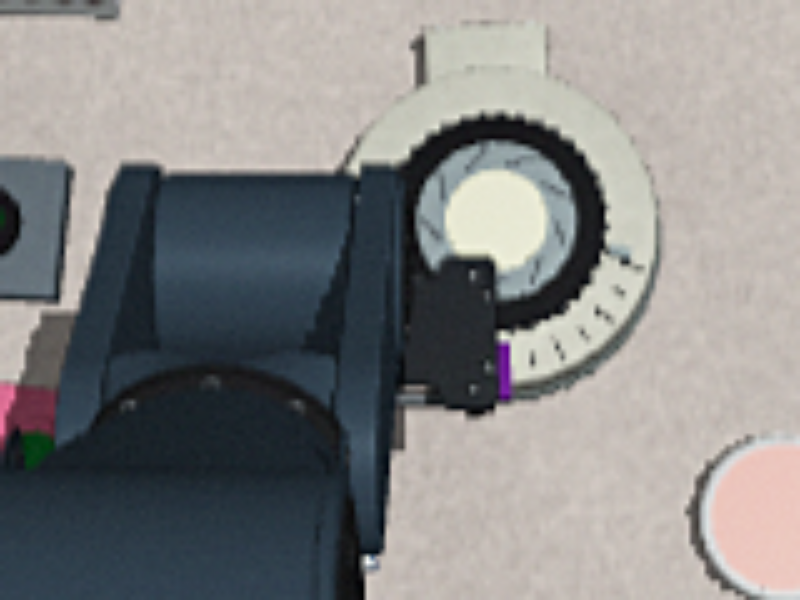

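The wrist and scene depth put the visible fingertips about 35 mm above the reported TCP. I'll test this with a slow push and look for contact.

Request:
send_rows --pt "-0.1 -0.08 0 0 0 0 1" --pt "0 -0.08 0 0 0 0 1" --pt "0 -0.08 0 0 0 0 1" --pt "0 -0.08 0 0 0 0 1" --pt "0 0 0 0 0 0 1"

```text
time_s: 7.72
position: [0.4508, 0.0941, 0.0755]
tcp_rot: [[-1.0, 0.001, -0.0], [0.001, 1.0, -0.0], [0.0, -0.0, -1.0]]
force: [-0.0, 0.4, 0.1]
opening: 0.004
```

```bash
python3 - <<'E'
from h import *
s=status.read_state(); print(s["time_s"],s["position"],s["opening"],s["force"])
c=vision.capture("scene");cv2.imwrite("pics/s4.png",cv2.resize(c["img"][160:310,260:460],None,fx=4,fy=4)[:,:,::-1])
w=vision.capture("wrist")
T=np.eye(4);T[:3,:3]=s["tcp_rot"];T[:3,3]=s["position"];P=T@w["hand_eye"]; X=dep(w,np.array(w["hand_eye"]))
for v in range(275,400,8): print(v,X[v,310].round(3),X[v,318].round(3),X[v,327].round(3))
E
```

```text
7.725 [0.45078104 0.09408649 0.07553098] 0.003560523981104164 [-0.03453135  0.36630428  0.09638547]
275 [-0.027 -0.007  0.075] [-0.027 -0.     0.076] [-0.027  0.007  0.076]
283 [-0.034 -0.007  0.074] [-0.034 -0.     0.075] [-0.035  0.007  0.076]
291 [ 0.01  -0.004 -0.043] [ 0.01  -0.    -0.043] [ 0.01   0.004 -0.044]
299 [ 0.01  -0.004 -0.052] [ 0.011 -0.    -0.054] [ 0.01   0.004 -0.051]
307 [ 0.009 -0.004 -0.059] [ 0.008 -0.    -0.056] [ 0.01   0.004 -0.061]
315 [ 0.01  -0.004 -0.068] [ 0.004 -0.    -0.056] [ 0.01   0.003 -0.068]
323 [ 0.01  -0.004 -0.074] [ 0.001 -0.    -0.058] [ 0.01   0.003 -0.075]
331 [ 0.033 -0.002 -0.121] [ 0.033 -0.    -0.12 ] [ 0.033  0.002 -0.12 ]
339 [ 0.031 -0.002 -0.121] [ 0.032 -0.    -0.122] [ 0.032  0.002 -0.122]
347 [ 0.03  -0.002 -0.123] [ 0.03  -0.    -0.123] [ 0.03   0.002 -0.122]
355 [ 0.027 -0.002 -0.121] [ 0.027 -0.    -0.121] [ 0.027  0.002 -0.121]
363 [-0.002 -0.003 -0.084] [-0.078 -0.     0.026] [-0.001  0.003 -0.084]
371 [-0.006 -0.003 -0.083] [-0.085 -0.     0.025] [-0.005  0.003 -0.084]
379 [-0.008 -0.003 -0.085] [-0.093 -0.     0.026] [-0.008  0.003 -0.085]
387 [-0.099 -0.007  0.025] [-0.102 -0.     0.029] [-0.139  0.008  0.075]
395 [ 0.025 -0.002 -0.133] [ 0.024 -0.    -0.133] [ 0.024  0.002 -0.132]
```

View pics/s4.png

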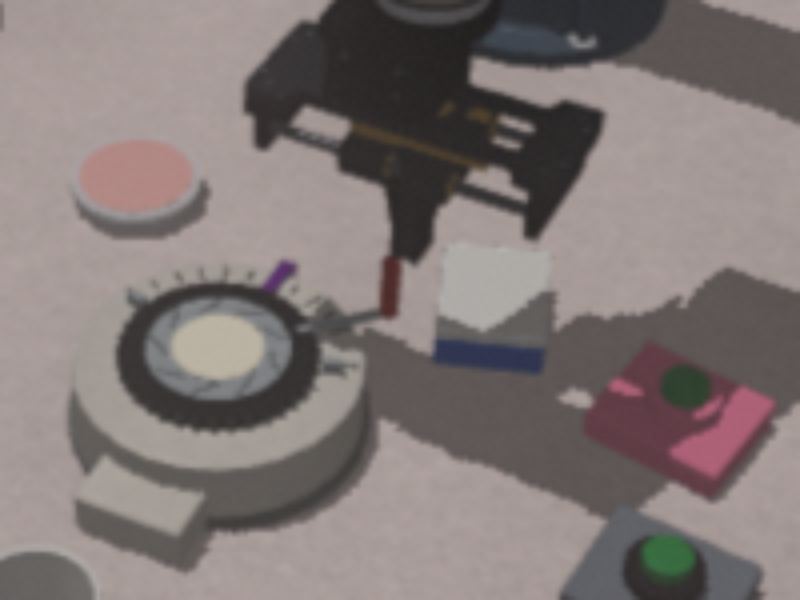

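Seen from the scene camera, the tip hangs just above the post and did not touch it, so the fingertips are really about 36 mm short of the reported TCP. I'll back off and lower by 27 mm.

Request:
send_rows --pt "0 0.5 0 0 0 0 1" --pt "0 0.4 0 0 0 0 1" --pt "0 0 0.5 0 0 0 1" --pt "0 0 0.4 0 0 0 1" --pt "0 0 0.2 0 0 0 1" --pt "0 -0.2 0 0 0 0 1" --pt "0 -0.2 0 0 0 0 1" --pt "0 0 0 0 0 0 1"

```text
time_s: 8.82
position: [0.4511, 0.1062, 0.0483]
tcp_rot: [[-1.0, 0.002, 0.001], [0.002, 1.0, -0.0], [-0.001, -0.0, -1.0]]
force: [-0.7, -1.2, -0.6]
opening: 0.006
```

```bash
cat > look.py <<'E'
import sys
from h import *
s=status.read_state(); print(s["time_s"],s["position"],s["opening"],s["force"])
c=vision.capture("scene");cv2.imwrite(f"pics/{sys.argv[1]}.png",cv2.resize(c["img"][160:310,260:460],None,fx=4,fy=4)[:,:,::-1])
X=dep(c);g=c["img"].astype(int); r=(g[...,0]>1.5*g[...,1])&(np.abs(g[...,1]-g[...,2])<12)&(X[...,2]>.055)&(X[...,2]<.11)&(np.hypot(X[...,0]-.534,X[...,1]-.009)<.135)
print("post",r.sum(),np.median(X[r],0).round(4))
V=g.max(2); m=(V<60)&(X[...,2]>.066)&(X[...,2]<.11)&(np.hypot(X[...,0]-s["position"][0],X[...,1]-s["position"][1])<.03)
print("finger",m.sum(), np.percentile(X[m],[2,98],0).round(4).tolist() if m.any() else 0)
E
python3 look.py s5
```

```text
8.825 [0.45113258 0.10617115 0.0482847 ] 0.005693524596164263 [-0.67353031 -1.20886721 -0.6144638 ]
post 46 [0.46   0.0858 0.0851]
finger 61 [[0.452, 0.0991, 0.0851], [0.4658, 0.1176, 0.1089]]
```

View pics/s5.png

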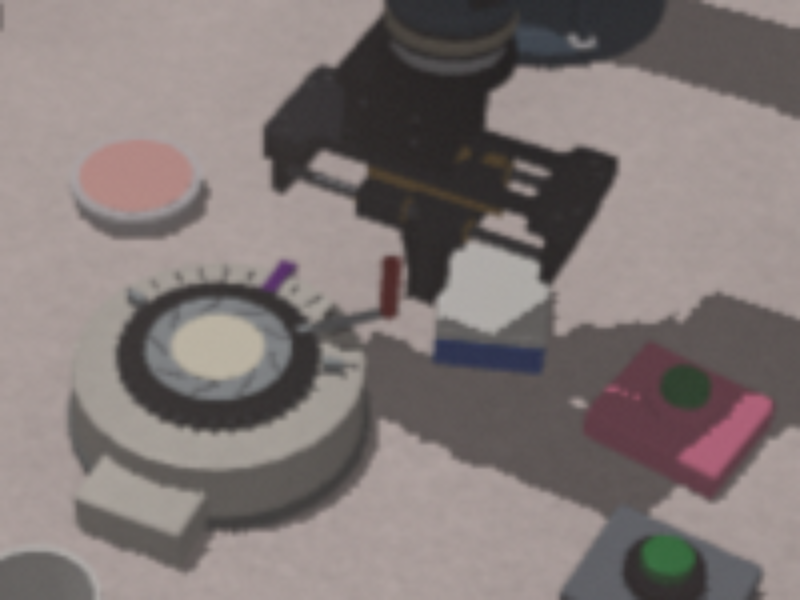

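Request:
send_rows --pt "0 -0.08 0 0 0 0 1" --pt "0 -0.08 0 0 0 0 1" --pt "0 -0.08 0 0 0 0 1" --pt "0 -0.08 0 0 0 0 1" --pt "0 -0.08 0 0 0 0 1" --pt "0.02 -0.08 0 0 0 0 1" --pt "0.02 -0.08 0 0 0 0 1"

```text
time_s: 9.75
position: [0.4476, 0.0933, 0.0477]
tcp_rot: [[-1.0, 0.001, -0.004], [0.001, 1.0, 0.001], [0.004, 0.001, -1.0]]
force: [-2.2, 3.8, 1.0]
opening: 0.006
```

```bash
python3 look.py s6
```

```text
9.75 [0.44764866 0.09325208 0.04772471] 0.006001213621428448 [-2.1752619   3.82937159  0.97649432]
post 34 [0.4549 0.0793 0.0793]
finger 72 [[0.4485, 0.0832, 0.0852], [0.4623, 0.1043, 0.109]]
```

View pics/s6.png

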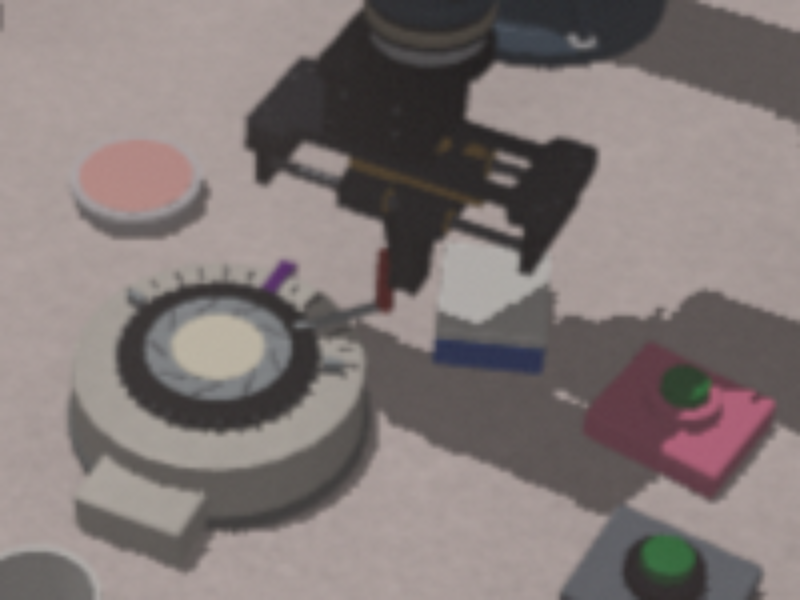

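Request:
send_rows --pt "0.06 -0.1 0 0 0 0 1" --pt "0.06 -0.1 0 0 0 0 1" --pt "0.06 -0.1 0 0 0 0 1" --pt "0.06 -0.1 0 0 0 0 1" --pt "0.05 -0.1 0 0 0 0 1" --pt "0.05 -0.1 0 0 0 0 1" --pt "0.05 -0.1 0 0 0 0 1" --pt "0.04 -0.1 0 0 0 0 1" --pt "0.04 -0.1 0 0 0 0 1" --pt "0.04 -0.1 0 0 0 0 1"

```text
time_s: 11.05
position: [0.4372, 0.0676, 0.0481]
tcp_rot: [[-1.0, 0.001, 0.0], [0.001, 1.0, -0.0], [-0.0, -0.0, -1.0]]
force: [-1.3, 1.6, 0.4]
opening: 0.008
```

```bash
python3 look.py s7
```

```text
11.05 [0.4371879  0.06755101 0.04807798] 0.008056215032568146 [-1.27849838  1.62885861  0.38335524]
post 17 [0.4391 0.054  0.0707]
finger 64 [[0.4392, 0.0599, 0.0853], [0.4523, 0.0789, 0.1085]]
```

View pics/s7.png

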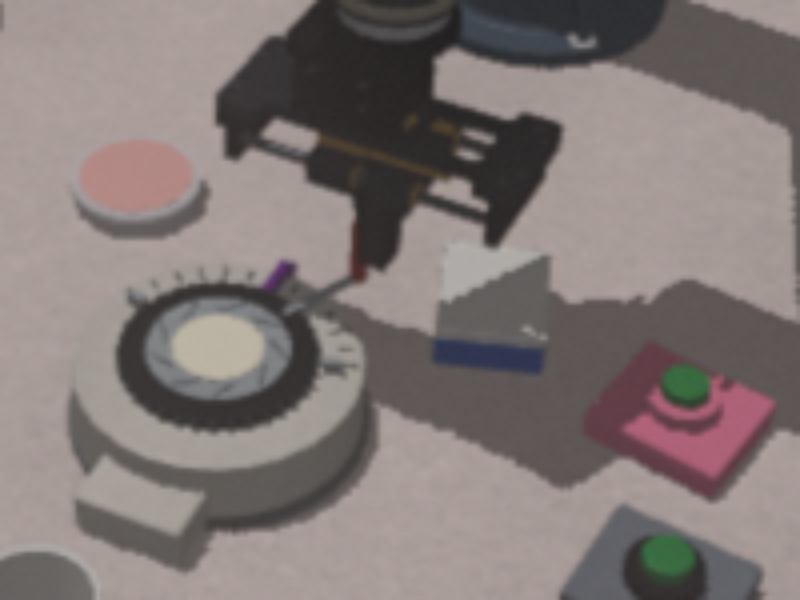

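Request:
send_rows --pt "0.06 -0.1 0 0 0 0 1" --pt "0.06 -0.1 0 0 0 0 1" --pt "0.06 -0.1 0 0 0 0 1" --pt "0.05 -0.1 0 0 0 0 1" --pt "0.05 -0.1 0 0 0 0 1" --pt "0.04 -0.1 0 0 0 0 1" --pt "0.03 -0.1 0 0 0 0 1" --pt "0.03 -0.1 0 0 0 0 1" --pt "0.02 -0.1 0 0 0 0 1" --pt "0.02 -0.1 0 0 0 0 1" --pt "0.01 -0.1 0 0 0 0 1" --pt "0.01 -0.08 0 0 0 0 1"

```text
time_s: 12.6
position: [0.4254, 0.0383, 0.048]
tcp_rot: [[-1.0, 0.001, -0.001], [0.001, 1.0, 0.0], [0.001, 0.0, -1.0]]
force: [-0.4, 1.3, -0.2]
opening: 0.005
```

```bash
python3 look.py s8; python3 - <<'E'
from h import *
s=status.read_state();c=vision.capture("wrist");cv2.imwrite("pics/w8.png",c["img"][:,:,::-1])
E
```

```text
12.6 [0.42540383 0.03825477 0.04795173] 0.00526080632580522 [-0.44451742  1.25265476 -0.18662141]
post 23 [0.4297 0.0242 0.0767]
finger 69 [[0.4255, 0.0309, 0.0857], [0.4401, 0.0498, 0.1098]]
```

View pics/s8.png

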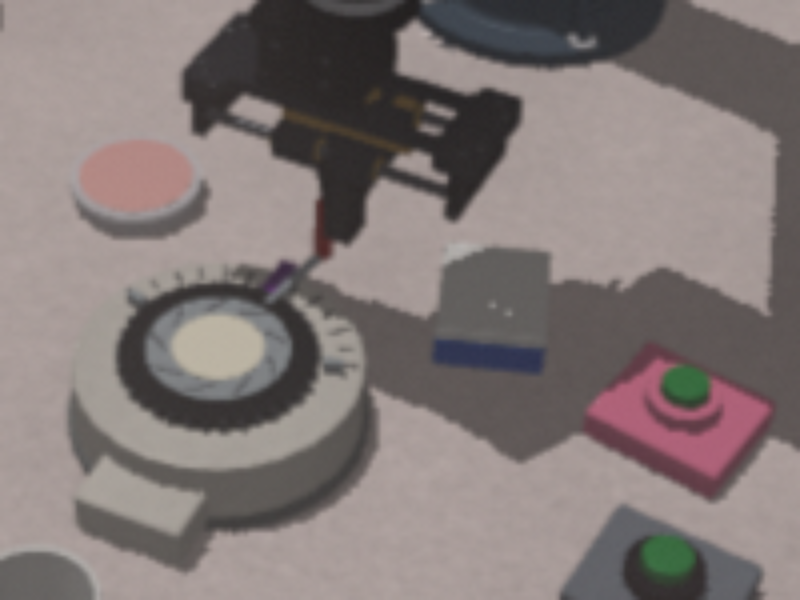

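View pics/w8.png

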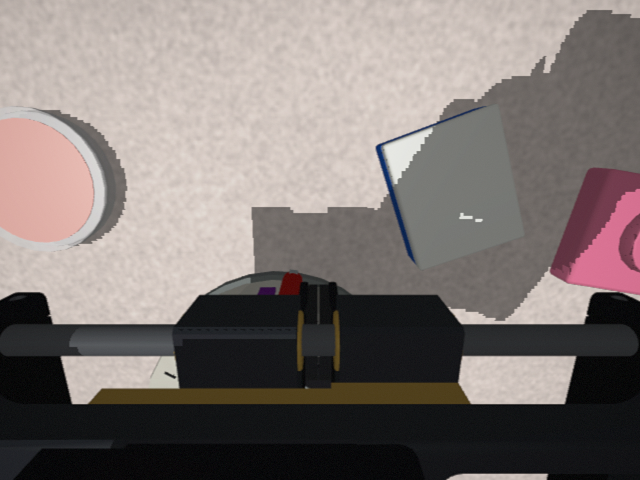

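Request:
send_rows --pt "0.01 -0.1 0 0 0 0 1" --pt "0.01 -0.1 0 0 0 0 1" --pt "0 -0.1 0 0 0 0 1" --pt "0 -0.1 0 0 0 0 1" --pt "0 -0.08 0 0 0 0 1" --pt "0 0 0 0 0 0 1"

```text
time_s: 13.45
position: [0.4261, 0.0259, 0.0481]
tcp_rot: [[-1.0, 0.001, 0.001], [0.001, 1.0, -0.0], [-0.001, -0.0, -1.0]]
force: [0.0, 0.2, 0.5]
opening: 0.005
```

```bash
python3 look.py s9; python3 - <<'E'
from h import *
c=vision.capture("scene");cv2.imwrite("pics/s9z.png",cv2.resize(c["img"][190:280,270:370],None,fx=6,fy=6,interpolation=cv2.INTER_CUBIC)[:,:,::-1])
E
```

```text
13.45 [0.42609684 0.02592126 0.04813124] 0.005461626836959143 [0.03758237 0.21091467 0.53677592]
post 21 [0.4294 0.0116 0.0712]
finger 65 [[0.4265, 0.0145, 0.0849], [0.44, 0.0374, 0.1086]]
```

View pics/s9z.png

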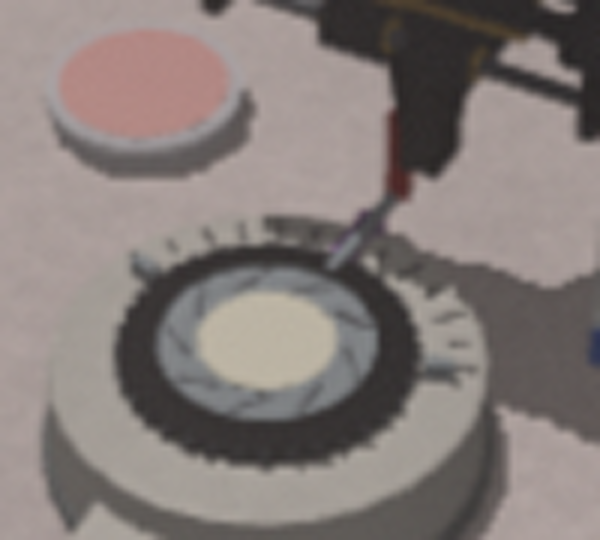

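Request:
send_rows --pt "0 -0.08 0 0 0 0 1" --pt "0 -0.08 0 0 0 0 1" --pt "0 0 0 0 0 0 1" --pt "0 0 0 0 0 0 1" --pt "0 0.3 0 0 0 0 1" --pt "0 0.9 0 0 0 0 1" --pt "0 1 0 0 0 0 1" --pt "0 1 0 0 0 0 1" --pt "0 1 -0.5 0 0 0 1" --pt "0 1 -0.5 0 0 0 1" --pt "0 1 -0.5 0 0 0 1" --pt "0 1 -0.5 0 0 0 1"

```text
time_s: 15.05
position: [0.4251, 0.2035, 0.0984]
tcp_rot: [[-1.0, 0.0, -0.0], [0.0, 1.0, -0.0], [0.0, -0.0, -1.0]]
force: [0.6, -0.7, 0.1]
opening: 0.003
```

```bash
cat > chk.py <<'E'
import sys
from h import *
s=status.read_state(); print(s["time_s"],s["position"],s["force"])
for n,b in(("top",(200,300,270,370)),("scene",(190,280,270,370))):
    c=vision.capture(n);cv2.imwrite(f"pics/{sys.argv[1]}{n}.png",cv2.resize(c["img"][b[0]:b[1],b[2]:b[3]],None,fx=6,fy=6,interpolation=cv2.INTER_CUBIC)[:,:,::-1])
    X=dep(c);g=c["img"].astype(int);hsv=cv2.cvtColor(c["img"],cv2.COLOR_RGB2HSV)
    near=np.hypot(X[...,0]-.534,X[...,1]-.009)<.135
    r=(g[...,0]>1.5*g[...,1])&(np.abs(g[...,1]-g[...,2])<15)&(X[...,2]>.055)&(X[...,2]<.11)&near
    v,u=np.nonzero(r); print(n,"red",r.sum(),np.median(X[r],0).round(4),"px",u.mean().round(1),v.mean().round(1),"cols",u.min(),u.max(),"rows",v.min(),v.max())
    p=near&(hsv[...,0]>125)&(hsv[...,0]<160)&(hsv[...,1]>70); v,u=np.nonzero(p)
    if len(u): print("purple",len(u),np.median(X[p],0).round(4),"cols",u.min(),u.max(),"rows",v.min(),v.max())
E
python3 chk.py a
```

```text
15.05 [0.42508445 0.20353467 0.09840348] [ 0.60548457 -0.73805688  0.09075465]
top red 20 [0.4208 0.0081 0.1002] px 319.2 280.2 cols 311 321 rows 229 285
purple 37 [0.4607 0.0117 0.0559] cols 298 337 rows 224 279
scene red 41 [0.429  0.0094 0.0847] px 335.0 213.7 cols 334 336 rows 207 221
```

View pics/atop.png

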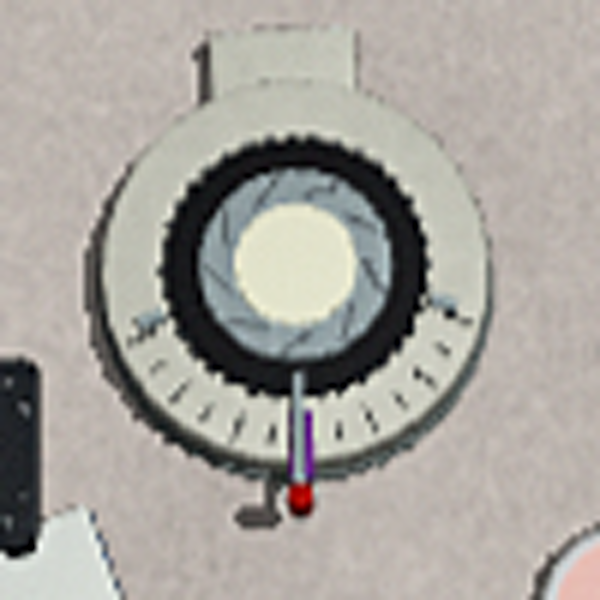

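View pics/ascene.png

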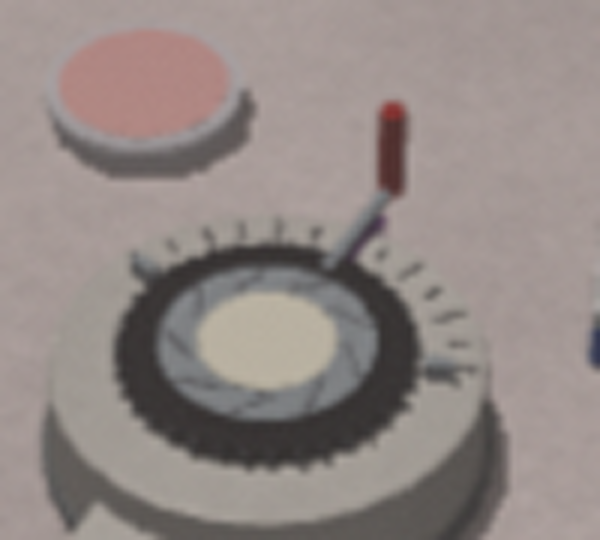

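Top view: the bar at crop column ~299 lies over the tab centre at ~301.5, so it is about 1 mm off and well inside 6 mm. Next is the grey box's button. I'll cross-check its position with the earlier wrist picture.

```bash
python3 - <<'E'
from h import *
c=vision.capture("wrist")
T=np.eye(4);T[:3,:3]=np.diag([-1,1,-1.]);T[:3,3]=[0.44398,.13897,.18827];P=T@c["hand_eye"]
im=cv2.imread("pics/w1.png");h=cv2.cvtColor(im,cv2.COLOR_BGR2HSV)
m=((h[...,0]>50)&(h[...,0]<90)&(h[...,1]>120)).astype(np.uint8)
k,l,s,ce=cv2.connectedComponentsWithStats(m)
for i in range(1,k):
    if s[i,4]>20: print(s[i],ce[i],[onz(c,*ce[i],z,P).round(4) for z in(.04,.045)])
t=vision.capture("top");sc=vision.capture("scene")
for n,c in(("top",t),("scene",sc)):
    h=cv2.cvtColor(c["img"],cv2.COLOR_RGB2HSV);X=dep(c)
    m=(h[...,0]>45)&(h[...,0]<95)&(h[...,1]>80)&(np.hypot(X[...,0]-.543,X[...,1]-.297)<.03)
    v,u=np.nonzero(m);print(n,m.sum(),onz(c,u.mean(),v.mean(),.04).round(4),np.percentile(X[m],[5,50,95],0).round(4).tolist())
E
```

```text
[429 172  31  29 691] [443.87554269 185.89001447] [array([0.4047, 0.2635, 0.04  ]), array([0.4041, 0.2617, 0.045 ])]
[448 294  32  28 639] [463.80438185 307.55868545] [array([0.5375, 0.2991, 0.04  ]), array([0.535 , 0.2968, 0.045 ])]
top 60 [0.5491 0.2994 0.04  ] [[0.5396, 0.2852, 0.0352], [0.5482, 0.2989, 0.0452], [0.5571, 0.3105, 0.0493]]
scene 108 [0.5432 0.2972 0.04  ] [[0.5336, 0.2855, 0.0401], [0.5452, 0.2978, 0.0429], [0.5575, 0.3093, 0.0456]]
```

Request:
send_rows --pt "-0.92 0.76 0 0 0 0 1" --pt "-0.92 0.76 0 0 0 0 1" --pt "-0.92 0.76 0 0 0 0 1" --pt "-0.92 0.76 0 0 0 0 1" --pt "-0.92 0.74 0 0 0 0 1" --pt "0 0 0.8 0 0 0 1" --pt "0 0 0.8 0 0 0 1" --pt "0 0 0.8 0 0 0 1" --pt "0 0 0.6 0 0 0 1" --pt "0 0 0 0 0 0 1" --pt "0 0 0 0 0 0 1"

```text
time_s: 16.68
position: [0.5411, 0.2966, 0.0233]
tcp_rot: [[-1.0, 0.001, 0.001], [0.001, 1.0, 0.0], [-0.001, 0.0, -1.0]]
force: [0.8, -1.0, 1.5]
opening: 0.004
```

```bash
python3 - <<'E'
from h import *
s=status.read_state(); print(s["time_s"],s["position"],s["force"])
c=vision.capture("scene");cv2.imwrite("pics/b1.png",cv2.resize(c["img"][220:350,350:500],None,fx=5,fy=5,interpolation=cv2.INTER_CUBIC)[:,:,::-1])
X=dep(c);V=c["img"].max(2); m=(V<60)&(X[...,2]>.047)&(X[...,2]<.09)&(np.hypot(X[...,0]-s["position"][0],X[...,1]-s["position"][1])<.03)
print(m.sum(),np.percentile(X[m],[2,98],0).round(4).tolist())
w=vision.capture("wrist");cv2.imwrite("pics/wb1.png",w["img"][:,:,::-1])
E
```

```text
16.675 [0.54112385 0.29656359 0.02334999] [ 0.75701254 -1.00039096  1.49248587]
94 [[0.5494, 0.2885, 0.0576], [0.5559, 0.3064, 0.0888]]
```

View pics/b1.png

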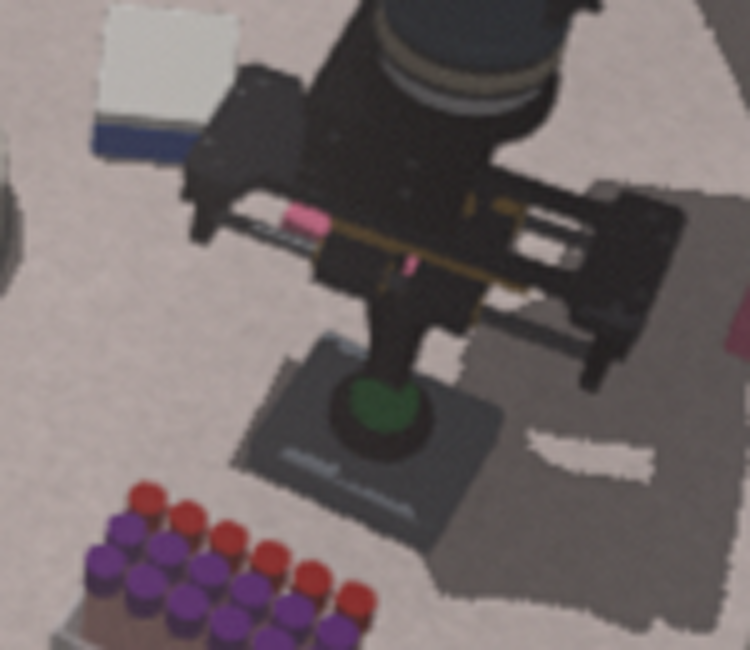

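Request:
send_rows --pt "0 0.04 0.16 0 0 0 1" --pt "0 0 0.16 0 0 0 1" --pt "0 0 0.16 0 0 0 1" --pt "0 0 0.12 0 0 0 1" --pt "0 0 0.08 0 0 0 1" --pt "0 0 0 0 0 0 1"

```text
time_s: 17.52
position: [0.5406, 0.2977, 0.0061]
tcp_rot: [[-1.0, 0.001, -0.0], [0.001, 1.0, -0.0], [0.0, -0.0, -1.0]]
force: [-1.1, -0.4, 2.8]
opening: 0.005
```

Request:
send_rows --pt "0 0 0.06 0 0 0 1" --pt "0 0 0.06 0 0 0 1" --pt "0 0 0 0 0 0 1"

```text
time_s: 17.9
position: [0.5406, 0.2977, 0.0039]
tcp_rot: [[-1.0, 0.001, -0.0], [0.001, 1.0, -0.0], [0.0, -0.0, -1.0]]
force: [-2.6, -0.5, 8.1]
opening: 0.009
```

Request:
send_rows --pt "0 0 0.06 0 0 0 1" --pt "0 0 0.06 0 0 0 1" --pt "0 0 0 0 0 0 1"

```text
time_s: 18.27
position: [0.5407, 0.2978, 0.0035]
tcp_rot: [[-1.0, 0.0, 0.001], [0.0, 1.0, 0.0], [-0.001, 0.0, -1.0]]
force: [-5.9, -1.9, 22.9]
opening: 0.007
```

```bash
python3 - <<'E'
from h import *
s=status.read_state(); print(s["time_s"],s["position"],s["force"])
c=vision.capture("scene");cv2.imwrite("pics/b2.png",cv2.resize(c["img"][270:330,390:460],None,fx=10,fy=10,interpolation=cv2.INTER_CUBIC)[:,:,::-1])
X=dep(c);h=cv2.cvtColor(c["img"],cv2.COLOR_RGB2HSV)
m=(h[...,0]>45)&(h[...,0]<95)&(h[...,1]>80)&(np.hypot(X[...,0]-.543,X[...,1]-.297)<.03)
print(m.sum(),np.percentile(X[m],[5,50,95],0).round(4).tolist())
E
```

```text
18.275 [0.54069242 0.29776    0.00353436] [-5.87098983 -1.93190294 22.8708475 ]
3 [[0.5564, 0.2972, 0.0366], [0.5574, 0.2991, 0.0376], [0.5575, 0.3009, 0.0376]]
```

View pics/b2.png

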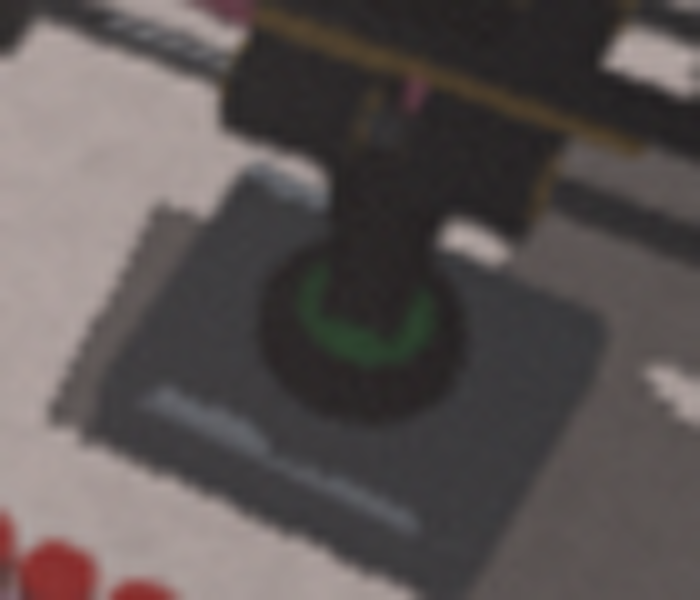

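The force climbs to 23 N against a stop and the green top reads about 6 mm lower, so the button is bottomed. I'll release it.

Request:
send_rows --pt "0 0 -0.12 0 0 0 1" --pt "0 0 -0.3 0 0 0 1" --pt "0 0 -1 0 0 0 1" --pt "0 0 -1 0 0 0 1" --pt "0 0 -1 0 0 0 1" --pt "0 0.8 -1 0 0 0 1" --pt "0 1 0 0 0 0 1" --pt "0 1 0 0 0 0 1" --pt "0 1 0 0 0 0 1" --pt "0 1 0 0 0 0 1" --pt "0 0 0 0 0 0 1" --pt "0 0 0 0 0 0 1"

```text
time_s: 19.82
position: [0.5399, 0.4172, 0.1091]
tcp_rot: [[-1.0, -0.0, -0.002], [-0.0, 1.0, -0.002], [0.002, -0.002, -1.0]]
force: [-0.3, 0.7, 0.3]
opening: 0.008
```

```bash
python3 chk.py b; python3 - <<'E'
from h import *
for n in("scene","top"):
    c=vision.capture(n)
    if n=="scene": cv2.imwrite("pics/b3.png",c["img"][:,:,::-1])
    X=dep(c);h=cv2.cvtColor(c["img"],cv2.COLOR_RGB2HSV)
    m=(h[...,0]>45)&(h[...,0]<95)&(h[...,1]>80)&(np.hypot(X[...,0]-.543,X[...,1]-.297)<.03)
    print(n,m.sum(),np.percentile(X[m],[5,50,95],0).round(4).tolist() if m.any() else 0)
E
```

```text
19.825 [0.53990316 0.41721485 0.10909534] [-0.25817672  0.70957623  0.26951263]
top red 23 [0.4232 0.0093 0.0982] px 319.3 274.7 cols 306 338 rows 227 285
purple 42 [0.4651 0.0038 0.057 ] cols 302 339 rows 224 279
scene red 35 [0.4298 0.0093 0.0905] px 334.9 213.3 cols 334 336 rows 207 220
scene 103 [[0.5341, 0.2865, 0.0407], [0.5453, 0.2982, 0.0435], [0.5562, 0.3095, 0.046]]
top 107 [[0.5307, 0.2844, 0.0351], [0.5419, 0.2965, 0.0452], [0.5556, 0.3106, 0.0498]]
```

View pics/btop.png

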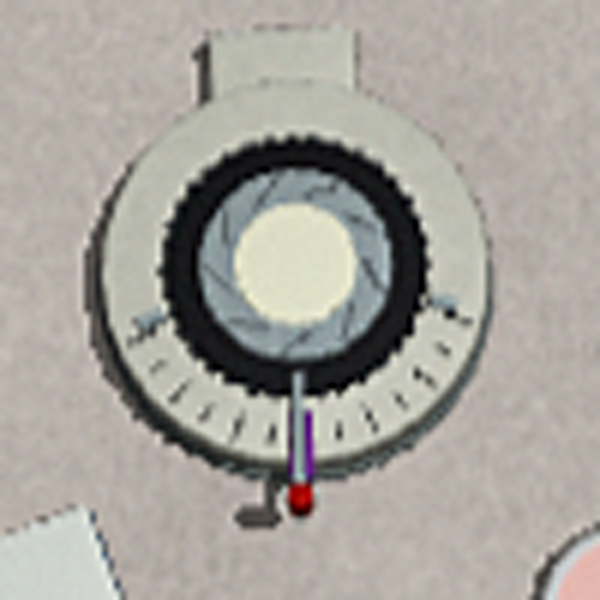

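View pics/b3.png

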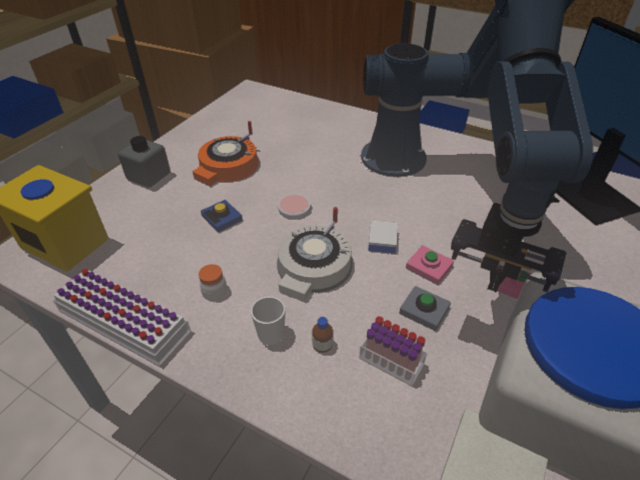

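The lever is still over the tab (bar at crop column ~299, tab centre ~301). The button is up again, with its median depth back at 43.5 mm, and the arm is clear of everything. Handing in.

```bash
python3 -c "
from rig import bot
print(bot.hand_in())"
```

```text
the job is handed in; nothing more can be done
None
```

I pushed the white illuminator's lever round by its red post until it stood over the purple tab. I then pressed the green button on the grey box fully down, let it come up, and handed the job in after about 20 s of the 64 s; no verdict is reported.

- **Lever:** The last top view put the bar about 1 mm from the tab's middle. Readings between moves while pushing stayed under about 5 N.
- **Lamp button:** It bottomed out at 23 N with its top about 6 mm lower, and came back to its starting height after release.
- **Other things:** In the final picture the arm was clear of everything. The bystanders and timer looked unmoved, by eye only; I did not measure each one.

**What disagreed:**
- **Fingertip length:** The fingertips sat about 36 mm short of the reported TCP. My first approach passed just above the post without touching it, so I lowered the tool.
- **Camera x readings:** The wrist camera read about 5 mm less in x than the top camera. The scene camera also read the finger about 4 mm further out in x than the arm's reported position.

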